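Open the two-dial combination lock box

ROBOT

A 6-joint arm with a two-finger parallel gripper is mounted at the origin on a cart in front of the work surface, level with it; the furniture and walls round the work are solid. World frame = base frame: x ahead of the robot, y to its left, z up, the work surface at z = 0. Lengths are in m, angles in rad, forces in N, time in s.
With the tool pointing down it reaches from about 0.35 to 0.85 m from the base axis. Payload 8.1 kg.
Tool frame: the origin (TCP) lies midway between the tips of the shut fingers; the grasp point (between the pads) lies 19 mm behind it; z points along the fingers, y is the line along which they close (so a half turn about z gives the same grasp; the last joint's range is limited). The gripper opens to 93 mm and grips with 3 to 60 N. Pads are 15 mm wide; open, the fingers measure 128 mm over their backs; the gripper's body (75 mm by 188 mm) begins 65 mm behind the grasp point.
Start: joints at [1.194, 0.13, 1.488, -0, 1.523, -0.085], TCP at [0.173, 0.575, 0.219] pointing down, gripper open.
Joint ranges: [-2.96, 2.96], [-0.89, 2.26], [0.02, 2.5], [-1.34, 4.48], [0, 2.73], [-2.66, 2.66]. Speed limits (rad/s): [2.39, 2.39, 2.79, 3.14, 3.14, 3.14].

INTERFACE

Orientations are given as a rotation vector (axis times angle).
In Python, from plant import read_state, read_camera, camera_model, close_job gives the robot as it stands. The module is installed in compiled form; this text tells all that it offers.
- The arm moves only by the tool carry_out, never from a script. Its argument "moves" is a list of rows, each an object of numbers: "jaw": the finger opening in m, from 0 to 0.093; "dx", "dy", "dz": the shift along the tool's x, y, z in m; "yaw": the turn about the tool's z in rad. In form: [{"jaw": .., "dx": .., "dy": .., "dz": .., "yaw": ..}, ...]. A call has 1 to 8 rows; each row shifts and turns the commanded pose from where the row before left it, along the tool's axes as they then stand; what a row does not reach is not made up. A row lasts 1/8 s, in which the tool goes at most 62.5 mm and 10.7 degrees, less where a joint would pass 70% of its speed; a pose out of reach is approached as far as the arm can. A call is refused whole if a number of a shift passes 0.0625 or a number of a turn 0.188, either way. A call with a gripper value outside its range is refused whole. The fingers move at their own pace and stop on an object; "grip_force" is the grip in N (left out, the last holds). Time passes only in rows, so rows that do not move let the fingers close. It gives the time, the measured TCP pose, the force, the opening and the grip force at its end, in the units of the state.
- read_state(): the state, without advancing time (a new reading comes with each control period).
- read_camera(name): name is "scene" or "top"; returns the picture (400x640x3 uint8, red, green, blue); there is no depth.
- camera_model(name): a dict with "camera_matrix" (3x3 intrinsics, pixels), "k1" (the pictures are not rectified: a ray, as slopes to the right and down, at radius r is drawn at 1 + k1 r^2 times it, then the intrinsics apply), "view" (4x4, takes a point from world to camera coordinates). Camera axes: x right, y up, looking along -z (the intrinsics and any distortion apply to the point x, -y, -z); pixel columns grow to the right and rows downward; lengths in m; the calibration is good to about 2 mm. A picture is of the moment at which its call begins. camera_model takes no time and is no camera call.
- close_job(): hands the job in; it is judged then, once.
The state is a dict: "t": time; "q": joint angles; "dq": joint speeds; "joint_torque": joint torques, N m; "tool_pos": TCP position; "orientation": TCP orientation; "force": force on the tool from outside, world axes, zero at the start; "wrist_torque": the same for the moment, N m; "opening": finger opening in m; "gripper_force": force on a finger pad.
Only numpy, scipy, OpenCV 4.12 (cv2) and the standard library are available. Lean on these libraries where they do the work, as an engineer would, in place of code of your own. Each camera call takes 0.05 s, during which the arm holds its last target. There are 200 camera calls.

TASK

A customer's phone is in the blue lock box and has to come out. Set the lock's code by turning the left dial's pointer to position 3 and the right dial's pointer to position 7 (ten marks round each dial, counted clockwise from the red mark, which is 0), then push the orange thumb slide towards the front of the box, away from the lid, as far as it goes, and swing the lid up and right over until it stays open by itself. Leave everything else on the desk where it is.

Things in the scene. Friction and masses are not known exactly. Their poses are not given: they have to be found in the camera images.
- lockbox: Blue steel lock box, 170 x 220 mm, 60 mm high, fixed on the desk. Origin: centre of its underside; x points from the lock plate (front) to the lid (back), y to its left, z up. The black lock plate is its flat front part, x = -90 to -5 mm at z = 60 mm; behind it is the lid, top at z = 66 mm. The two dials stand on the plate at x = -46, y = +66 (left) and -66 mm (right), the thumb slide between them.
- dial_left_hub (a point): Centre of the left dial's flat aluminium face (60 mm across), on its upright axis, 68 mm above the desk. From 3 to 29 mm from the axis a black pointer fin stands on the face, 9 mm thick, 18 mm high (top 86 mm above the desk), with a white line; the rest of the face is free. Pushing the fin's side with a fingertip turns the dial (0.04 N m of friction); it stays where it is left, without clicks.
- dial_right_hub (a point): Centre of the right dial's face; the right dial is the same as the left.
- dial_left (a joint): Turn of the left dial in rad, growing clockwise seen from above; at 0 the pointer points along the box's +x, at the red mark nearest the lid. Endless: take it modulo 2 pi. Ten marks 36 degrees (0.628 rad) apart; position 3 is 1.885 rad. The pointer's direction in the box frame is (cos q, -sin q).
- dial_right (a joint): Turn of the right dial, the same way; position 7 is 4.398 rad.
- dial_left_tip (a point): Outer end of the left pointer's top edge, 28.5 mm from the dial's axis, 86 mm above the desk.
- dial_right_tip (a point): Outer end of the right pointer's top edge, likewise.
- code_left (a point): Fixed point in the air over mark 3 of the left dial: the pointer's tip lies there when the left dial is on its code.
- code_right (a point): Fixed point over mark 7 of the right dial, where the right pointer's tip lies when that dial is on its code.
- slide_tab (a point): Middle of the orange thumb slide's upright tab, 73 mm above the desk. The tab is 9 mm thick along the box's x, 24 mm wide along y, and stands 22 mm above the lock plate. Its rear face can be pushed from the free 40 mm between it and the lid's front edge.
- thumb_slide (a joint): Travel of the thumb slide (and its bolt) in m along the box's -x, to the front: 0 locked, 0.014 fully drawn; 2 N of friction, stays where left. A dial that is off its code blocks it after 2 mm; with both within about 8 degrees of the code it can be drawn, and the dials are then held. The lid is free from about 9 mm.
- lid_handle (a point): Middle of the lid's bow handle: a round steel bar of 9 mm, 80 mm long along the box's y, standing on the lid near its front edge; its centre is 100 mm above the desk with the lid shut, and the gap between it and the lid is 30 mm. It moves with the lid on an arc about the hinge.
- lid_hinge (a point): Middle of the lid's hinge line at the back of the box, 62 mm above the desk; the line runs along the box's y. From it the shut handle bar lies 66 mm towards the front and 38 mm up. The bar can be pushed over from its front side with a fingertip that follows its arc; as the lid nears upright its plate stands in front of that finger, which then leaves upwards.
- lid (a joint): Opening of the lid in rad: 0 shut, 1.80 leaning back on its stop. The lid (0.28 kg) falls shut when let go below about 1.45 rad and falls back onto its stop when let go above about 1.55 rad.
- tape_roll: Roll of clear packing tape, 93 mm across, 74 mm high; bystander.
- phone_black: Phone in a black case, 160 x 83 x 11 mm; bystander.
- driver_red: Precision screwdriver with a red cap, 135 mm; bystander.
- tweezers_black: Black tweezers, 135 mm; bystander.
- solder_spool: Spool of solder, 62 mm across, 42 mm high; bystander.
- flat_pliers: Small pliers with blue handles, 118 mm; bystander.

How it is judged:
On the way, in this order (a step that is already met when the one before it is completed fails the run):
1. both dials on their code (distance between dial_left_tip and code_left below 0.006 m and distance between dial_right_tip and code_right below 0.006 m and value of joint thumb_slide below 0.006 m), for 0.2 s.
2. the thumb slide drawn to the front (distance between dial_left_tip and code_left below 0.006 m and distance between dial_right_tip and code_right below 0.006 m and value of joint thumb_slide above 0.012 m and value of joint lid below 0.2 rad), for 0.1 s.
At the end, for the whole second after the job is handed in: Left dial on 3 and right dial on 7 (pointer tips within 6 mm of their marks), thumb slide drawn more than 12 mm, lid open more than 1.6 rad and at rest (distance between dial_left_tip and code_left below 0.006 m and distance between dial_right_tip and code_right below 0.006 m and value of joint thumb_slide above 0.012 m and value of joint lid above 1.6 rad and not (velocity of joint lid above 0.1 rad/s)); the robot touches nothing.
It fails at once if another thing on the desk is moved more than 30 mm (distance of any of tape_roll, phone_black, driver_red, tweezers_black, solder_spool, flat_pliers from where it was at the start of the episode above 0.03 m).
It also fails if it takes over 59 s, if anything falls off the work surface, if the arm or the gripper's body presses on something with over 40 N, if the wrist force passes 120 N, or if a joint passes its speed limit or range.

## Working session

There is one attempt and no reset: what is moved stays moved. The work goes in short steps, Python scripts to look and compute and a tool call to move; the robot and the scene stay as the last step left them, time stands still between calls to the robot, and variables do not carry over. Pictures are saved under pics/ and viewed, at most 10 in all, crops included, and the job is handed in when it is done.

Besides the shell and the picture viewer there is one more tool, called after ">>>" as name([rows], argument=value, ...), one row to a line, values as JSON. carry_out: Moves the arm, as the interface text tells. Its arguments: {"type":"object","properties":{"moves":{"type":"array","items":{"type":"object","properties":{"jaw":{"type":"number"},"dx":{"type":"number"},"dy":{"type":"number"},"dz":{"type":"number"},"yaw":{"type":"number"}}}},"grip_force":{"type":"number"}},"required":["moves"]}

```bash
mkdir -p pics; cat > h.py <<'E'
import numpy as np, cv2
from plant import *
def ray(n,px):
    m=camera_model(n);K=np.array(m["camera_matrix"]);k=m["k1"];V=np.array(m["view"])
    d=np.linalg.solve(K,[px[0],px[1],1])[:2];u=d.copy()
    for _ in range(20): u=d/(1+k*(u@u))
    R=V[:3,:3];t=V[:3,3];return -R.T@t, R.T@np.array([u[0],-u[1],-1])
def onz(n,px,z):
    o,d=ray(n,px);return o+d*(z-o[2])/d[2]
def proj(n,p):
    m=camera_model(n);K=np.array(m["camera_matrix"]);V=np.array(m["view"])
    c=V[:3,:3]@np.array(p)+V[:3,3];u=np.array([c[0],-c[1]])/-c[2];u=u*(1+m["k1"]*(u@u))
    return (K@[u[0],u[1],1])[:2]
def save(n,f):
    im=read_camera(n);cv2.imwrite("pics/"+f,im[:,:,::-1]);return im
E
python3 - <<'E'
from h import *
for n in("scene","top"):
    save(n,n+"0.png");print(n,ray(n,(320,200)))
print(read_state())
E
```

```text
scene (array([-0.16909411, -0.49847503,  0.73170886]), array([ 0.6367525 ,  0.54813516, -0.54242944]))
top (array([0.38405217, 0.11283055, 1.4129474 ]), array([ 0.15412866, -0.01971149, -0.98795611]))
{'t': 0.1, 'q': array([ 1.19360782e+00,  1.31079362e-01,  1.48919362e+00,  1.53970667e-05,
        1.52301087e+00, -8.53995607e-02]), 'dq': array([ 2.21632415e-03, -7.50319543e-04, -1.84187009e-03,  6.55644505e-04,
        3.73780067e-05, -9.48119343e-04]), 'joint_torque': array([ 6.95079525e-04, -5.61333525e+01, -4.93099344e+01,  7.70152453e-02,
        2.89596012e-02, -8.39689346e-05]), 'tool_pos': array([0.17237714, 0.57415382, 0.21768335]), 'orientation': array([-4.56659227e-01, -3.10781761e+00,  2.57991205e-03]), 'force': array([-0.15526371,  0.67261365,  0.02694287]), 'wrist_torque': array([0.00501535, 0.00686105, 0.00945672]), 'gripper_force': 0.0, 'opening': 0.09342814760597301}
```

View pics/top0.png

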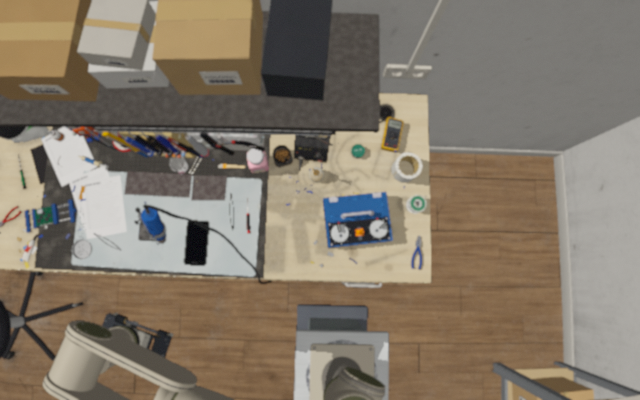

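View pics/scene0.png

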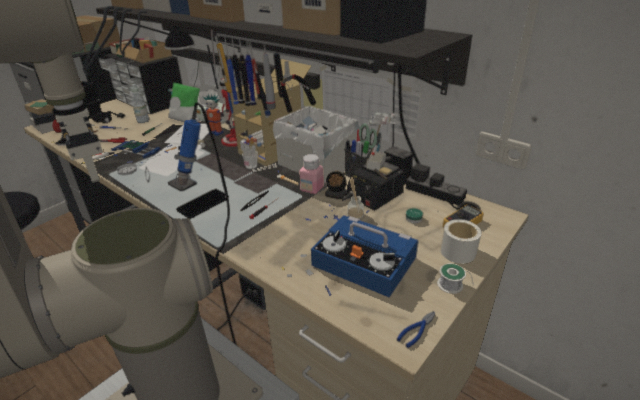

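The top view shows the box around (358,220), with dials at about (340,233) and (378,229). The scene view shows it at (365,255), with dials at about (334,243) and (382,261). I'll zoom in on both.

```bash
python3 - <<'E'
import cv2,numpy as np
a=cv2.imread("pics/top0.png")[185:255,315:403];b=cv2.imread("pics/scene0.png")[210:300,305:425]
a=cv2.resize(a,None,fx=6,fy=6,interpolation=cv2.INTER_CUBIC);b=cv2.resize(b,None,fx=6,fy=6,interpolation=cv2.INTER_CUBIC)
cv2.imwrite("pics/za.png",a);cv2.imwrite("pics/zb.png",b)
from h import *
for p in [(340,233),(378,229)]: print(onz("top",p,.068))
for p in [(334,243),(382,261)]: print(onz("scene",p,.068))
E
```

```text
[0.48324036 0.01654137 0.068     ]
[ 0.49946609 -0.1116995   0.068     ]
[0.4786974  0.01685681 0.068     ]
[ 0.49539384 -0.11483082  0.068     ]
```

View pics/za.png

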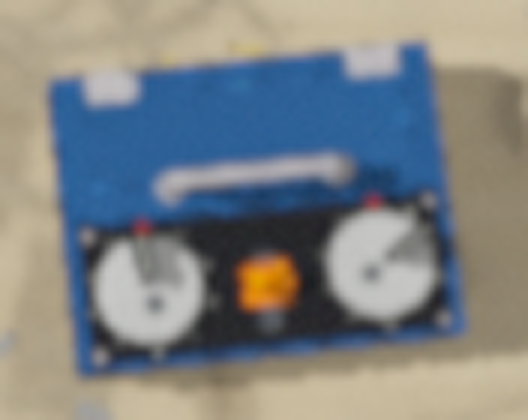

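View pics/zb.png

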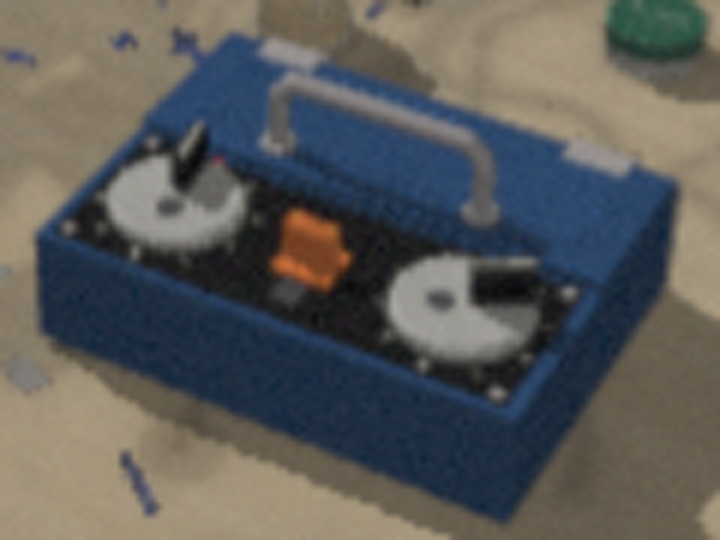

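```bash
cat >> h.py <<'E'
T=lambda x,y:(315+(x+.5)/6-.5,185+(y+.5)/6-.5)
S=lambda x,y:(305+(x+.5)/6-.5,210+(y+.5)/6-.5)
E
python3 - <<'E'
from h import *
from scipy.optimize import least_squares
obs=[("top",T(149,290),(-.046,.066,.068)),("top",T(381,263),(-.046,-.066,.068)),
("scene",S(176,202),(-.046,.066,.068)),("scene",S(463,308),(-.046,-.066,.068)),
("scene",S(40,235),(-.085,.11,.06)),("scene",S(515,412),(-.085,-.11,.06)),
("top",T(80,375),(-.085,.11,.06)),("top",T(463,333),(-.085,-.11,.06))]
P=[onz(n,p,b[2])[:2] for n,p,b in obs]
def res(v,full=False):
    c,s=np.cos(v[2]),np.sin(v[2]);R=np.array([[c,-s],[s,c]])
    return np.array([p-R@b[:2]-v[:2] for p,(_,_,b) in zip(P,obs)]).ravel()
r=least_squares(res,[.53,-.05,.125],loss="soft_l1",f_scale=.002);v=r.x
print(v);print((res(v).reshape(-1,2)*1e3).round(1))
c,s=np.cos(v[2]),np.sin(v[2]);R=np.array([[c,-s],[s,c]])
tb=lambda p:R.T@(np.array(p)[:2]-v[:2])
for nm,n,p,z,h in [("L","scene",S(203,124),.086,(-.046,.066)),("R","scene",S(537,262),.086,(-.046,-.066)),
 ("L top","top",T(135,240),.086,(-.046,.066)),("R top","top",T(425,222),.086,(-.046,-.066))]:
    d=tb(onz(n,p,z))-h;print(nm,d,np.hypot(*d),"q",np.arctan2(-d[1],d[0]))
print("handle",tb(onz("top",T(172,178),.1)),tb(onz("top",T(340,162),.1)),tb(onz("scene",S(285,82),.1)),tb(onz("scene",S(485,148),.1)))
print("tab",tb(onz("top",T(268,280),.08)), tb(onz("scene",S(312,225),.082)))
E
```

```text
[ 0.53391846 -0.04112251  0.13631186]
[[ 4.1  0.5]
 [ 4.1  0.8]
 [-1.6 -1.6]
 [-2.  -1.4]
 [-1.4 -2.7]
 [ 0.5  4. ]
 [ 0.8 -0.3]
 [-1.1  1.8]]
L [0.03009002 0.00397151] 0.030350985622602366 q -0.13122902374194778
R [ 0.01795314 -0.02246229] 0.02875534264460686 q 0.8965086895639113
L top [0.03138075 0.00567813] 0.031890320028244004 q -0.1790062919803525
R top [ 0.02287069 -0.02418852] 0.03328893191883089 q 0.8133944047116588
handle [0.01585041 0.04830399] [ 0.01412257 -0.04513925] [0.01106418 0.04540021] [ 0.01166185 -0.04691914]
tab [-0.04470284  0.00036584] [-0.04787443  0.00077575]
```

>>> carry_out([
  {"jaw":0.045,"yaw":-0.142,"dz":-0.015},
  {"jaw":0.045,"yaw":-0.142,"dz":-0.015},
  {"jaw":0.045,"yaw":-0.142,"dz":-0.015},
  {"jaw":0.045,"yaw":-0.142},
  {"jaw":0.045,"dx":-0.013,"dy":-0.052},
  {"jaw":0.045,"dx":-0.013,"dy":-0.052},
  {"jaw":0.045,"dx":-0.013,"dy":-0.052},
  {"jaw":0.045,"dx":-0.013,"dy":-0.052},
])

```text
invalid input at $.moves[0]: expected keys jaw, dx, dy, dz, yaw
```

>>> carry_out([
  {"jaw":0.045,"dx":-0.013,"dy":-0.052},
  {"jaw":0.045,"dx":-0.013,"dy":-0.052},
  {"jaw":0.045,"dx":-0.013,"dy":-0.052},
  {"jaw":0.045,"dx":-0.013,"dy":-0.052},
  {"jaw":0.045,"dx":-0.013,"dy":-0.052},
  {"jaw":0.045,"dx":-0.013,"dy":-0.052},
  {"jaw":0.045,"dx":-0.013,"dy":-0.052},
  {"jaw":0.045},
])

```text
invalid input at $.moves[0]: expected keys jaw, dx, dy, dz, yaw
```

```bash
cat >> h.py <<'E'
from scipy.spatial.transform import Rotation as Ro
BX=np.array([.535,-.041]);TH=.136
def bw(x,y): c,s=np.cos(TH),np.sin(TH);return BX+[c*x-s*y,s*x+c*y]
def goal(xy,z,phi):
    s=read_state();M=Ro.from_rotvec(s["orientation"]).as_matrix();p=np.array(s["tool_pos"])
    f=np.arctan2(M[1,0],M[0,0]);yaw=-((phi-f+np.pi)%(2*np.pi)-np.pi)
    a=np.array([np.cos(phi),np.sin(phi)]);d=np.array(xy)-p[:2]
    print("t",s["t"],"tcp",p.round(4),"phi",round(f,3),"tilt",M[:,2].round(3),"F",np.round(s["force"],1),"op",round(s["opening"],4))
    print("yaw first",round(yaw,3),"then dx %.4f dy %.4f dz %.4f"%(d@a,d@[a[1],-a[0]],p[2]-z))
E
python3 - <<'E'
from h import *
q=-.14;r=.016
goal(bw(-.046+r*np.cos(q),.066-r*np.sin(q)),.071,TH-q+np.pi)
E
```

```text
t 0.1 tcp [0.1724 0.5742 0.2177] phi 2.85 tilt [-0.001 -0.002 -1.   ] F [-0.2  0.7  0. ] op 0.0934
yaw first -0.568 then dx -0.1609 dy -0.6189 dz 0.1467
```

All five keys are required in every row.

>>> carry_out([
  {"jaw":0.045,"dx":0,"dy":0,"dz":-0.015,"yaw":-0.142},
  {"jaw":0.045,"dx":0,"dy":0,"dz":-0.015,"yaw":-0.142},
  {"jaw":0.045,"dx":0,"dy":0,"dz":-0.015,"yaw":-0.142},
  {"jaw":0.045,"dx":0,"dy":0,"dz":0,"yaw":-0.142},
  {"jaw":0.045,"dx":-0.0134,"dy":-0.0516,"dz":0,"yaw":0},
  {"jaw":0.045,"dx":-0.0134,"dy":-0.0516,"dz":0,"yaw":0},
  {"jaw":0.045,"dx":-0.0134,"dy":-0.0516,"dz":0,"yaw":0},
  {"jaw":0.045,"dx":-0.0134,"dy":-0.0516,"dz":0,"yaw":0},
])

```text
t: 1.1
tool_pos: [0.2808, 0.3891, 0.2632]
orientation: [0.433, -3.111, 0.001]
force: [0.6, 0.4, 1.3]
opening: 0.0452
gripper_force: 0.0
```

>>> carry_out([
  {"jaw":0.045,"dx":-0.0134,"dy":-0.0516,"dz":0,"yaw":0},
  {"jaw":0.045,"dx":-0.0134,"dy":-0.0516,"dz":0,"yaw":0},
  {"jaw":0.045,"dx":-0.0134,"dy":-0.0516,"dz":0,"yaw":0},
  {"jaw":0.045,"dx":-0.0134,"dy":-0.0516,"dz":0,"yaw":0},
  {"jaw":0.045,"dx":-0.0134,"dy":-0.0516,"dz":0.01,"yaw":0},
  {"jaw":0.045,"dx":-0.0134,"dy":-0.0516,"dz":0.02,"yaw":0},
  {"jaw":0.045,"dx":-0.0134,"dy":-0.0516,"dz":0.02,"yaw":0},
  {"jaw":0.045,"dx":-0.0134,"dy":-0.0516,"dz":0.02,"yaw":0},
])

```text
t: 2.1
tool_pos: [0.4966, 0.0211, 0.1928]
orientation: [0.432, -3.112, -0.0]
force: [0.7, 0.4, -0.1]
opening: 0.0448
gripper_force: 0.0
```

```bash
python3 - <<'E'
from h import *
q=-.14;r=.016
goal(bw(-.046+r*np.cos(q),.066-r*np.sin(q)),.071,TH-q+np.pi)
im=read_camera("scene");cv2.imwrite("pics/s1.png",cv2.resize(im[170:310,290:450,::-1],None,fx=4,fy=4,interpolation=cv2.INTER_CUBIC))
E
```

```text
t 2.1 tcp [0.4966 0.0211 0.1928] phi -2.866 tilt [-0.  0. -1.] F [ 0.7  0.4 -0.1] op 0.0448
yaw first -0.0 then dx 0.0003 dy 0.0016 dz 0.1218
```

View pics/s1.png

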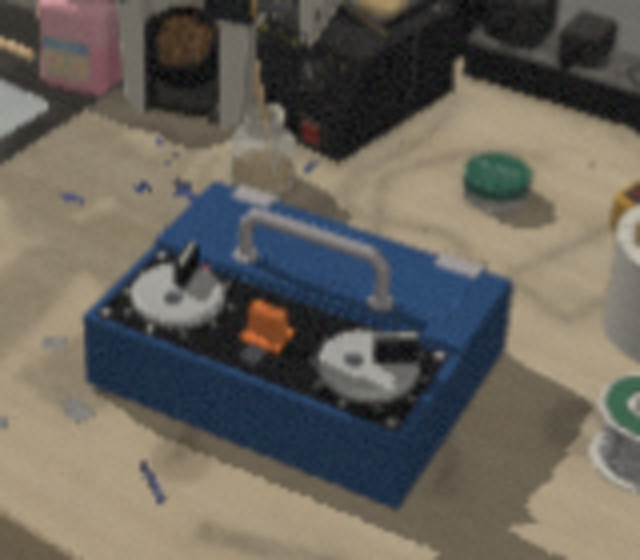

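The crop shows the box unchanged, with the left fin at crop (188,262), but no gripper. I'll check where the gripper should project.

```bash
python3 - <<'E'
from h import *
p=read_state()["tool_pos"];print(proj("scene",p),proj("top",p),proj("scene",[.48,.018,.068]))
im=read_camera("scene");im2=read_camera("top")
cv2.imwrite("pics/s2.png",np.vstack([im[:300,150:550],im2[120:320,200:600]])[:,:,::-1])
E
```

```text
[338.83164172 199.27661918] [343.09743211 225.56350772] [333.963722   242.56821246]
```

View pics/s2.png

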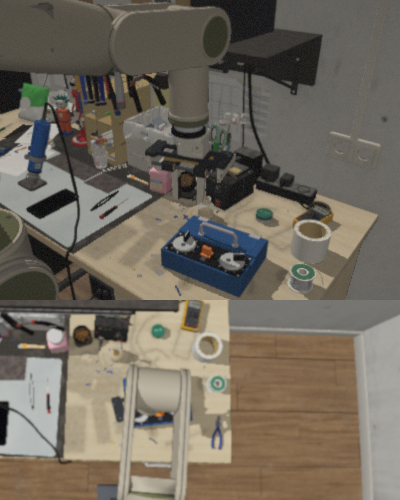

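The gripper hangs over the left dial, with fingertips near (338,195) as projected. Descend.

>>> carry_out([
  {"jaw":0.045,"dx":0,"dy":0.0016,"dz":0.035,"yaw":0},
  {"jaw":0.045,"dx":0,"dy":0,"dz":0.035,"yaw":0},
  {"jaw":0.045,"dx":0,"dy":0,"dz":0.025,"yaw":0},
  {"jaw":0.045,"dx":0,"dy":0,"dz":0.015,"yaw":0},
  {"jaw":0.045,"dx":0,"dy":0,"dz":0.011,"yaw":0},
  {"jaw":0.02,"dx":0,"dy":0,"dz":0,"yaw":0},
  {"jaw":0.0,"dx":0,"dy":0,"dz":0,"yaw":0},
  {"jaw":0.0,"dx":0,"dy":0,"dz":0,"yaw":0},
], grip_force=8)

```text
t: 3.25
tool_pos: [0.4965, 0.0243, 0.0736]
orientation: [-0.432, 3.11, -0.0]
force: [0.6, 0.8, -0.0]
opening: 0.0197
gripper_force: 0.0
```

>>> carry_out([
  {"jaw":0.0,"dx":0,"dy":0,"dz":0,"yaw":0},
  {"jaw":0.0,"dx":0,"dy":0,"dz":0,"yaw":0},
])

```text
t: 3.5
tool_pos: [0.4966, 0.0235, 0.0733]
orientation: [-0.432, 3.11, -0.002]
force: [3.0, -4.2, 0.9]
opening: 0.0095
gripper_force: 7.9
```

```bash
python3 - <<'E'
from h import *
q=-.14;r=.016
goal(bw(-.046+r*np.cos(q),.066-r*np.sin(q)),.071,TH-q+np.pi);print(read_state()["wrist_torque"])
im=read_camera("scene");cv2.imwrite("pics/s3.png",cv2.resize(im[190:290,300:420,::-1],None,fx=5,fy=5,interpolation=cv2.INTER_CUBIC))
E
```

```text
t 3.5 tcp [0.4966 0.0235 0.0733] phi -2.865 tilt [ 0.002 -0.001 -1.   ] F [ 3.  -4.2  0.9] op 0.0095
yaw first 0.0 then dx 0.0010 dy -0.0008 dz 0.0023
[-0.77560544 -0.40539664  0.09803544]
```

View pics/s3.png

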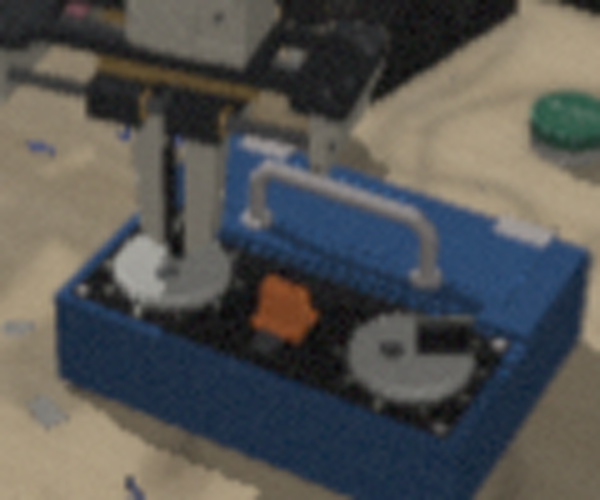

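Opening is 9.5 mm on the 9 mm fin, so the fin is held. Turn clockwise along the arc.

>>> carry_out([
  {"jaw":0,"dx":0.0002,"dy":-0.0025,"dz":0,"yaw":0.156},
  {"jaw":0,"dx":0.0002,"dy":-0.0025,"dz":0,"yaw":0.156},
  {"jaw":0,"dx":0.0002,"dy":-0.0025,"dz":0,"yaw":0.156},
  {"jaw":0,"dx":0.0002,"dy":-0.0025,"dz":0,"yaw":0.156},
  {"jaw":0,"dx":0.0002,"dy":-0.0025,"dz":0,"yaw":0.156},
  {"jaw":0,"dx":0.0002,"dy":-0.0025,"dz":0,"yaw":0.156},
])

```text
t: 4.3
tool_pos: [0.4944, 0.0109, 0.0733]
orientation: [1.025, 2.967, 0.004]
force: [6.0, 5.0, -2.2]
opening: 0.0088
gripper_force: 8.0
```

```bash
python3 - <<'E'
from h import *
q=-.14+6*.156;r=.016
goal(bw(-.046+r*np.cos(q),.066-r*np.sin(q)),.073,TH-q+np.pi)
q=1.885
goal(bw(-.046+r*np.cos(q),.066-r*np.sin(q)),.073,TH-q+np.pi)
E
```

```text
t 4.3 tcp [0.4944 0.0109 0.0733] phi 2.477 tilt [ 0.003  0.002 -1.   ] F [ 6.   5.  -2.2] op 0.0088
yaw first -0.005 then dx -0.0005 dy -0.0028 dz 0.0003
t 4.3 tcp [0.4944 0.0109 0.0733] phi 2.477 tilt [ 0.003  0.002 -1.   ] F [ 6.   5.  -2.2] op 0.0088
yaw first 1.084 then dx -0.0113 dy -0.0150 dz 0.0003
```

>>> carry_out([
  {"jaw":0,"dx":0.0002,"dy":-0.0025,"dz":0,"yaw":0.155},
  {"jaw":0,"dx":0.0002,"dy":-0.0025,"dz":0,"yaw":0.155},
  {"jaw":0,"dx":0.0002,"dy":-0.0025,"dz":0,"yaw":0.155},
  {"jaw":0,"dx":0.0002,"dy":-0.0025,"dz":0,"yaw":0.155},
  {"jaw":0,"dx":0.0002,"dy":-0.0025,"dz":0,"yaw":0.155},
  {"jaw":0,"dx":0.0002,"dy":-0.0025,"dz":0,"yaw":0.155},
  {"jaw":0,"dx":0.0002,"dy":-0.0025,"dz":0,"yaw":0.155},
  {"jaw":0,"dx":0,"dy":0,"dz":0,"yaw":0},
])

```text
t: 5.3
tool_pos: [0.4795, 0.0056, 0.0734]
orientation: [2.408, 2.016, 0.009]
force: [9.8, 6.8, -5.2]
opening: 0.0108
gripper_force: 7.8
```

```bash
python3 - <<'E'
from h import *
q=1.885;r=.016
goal(bw(-.046+r*np.cos(q),.066-r*np.sin(q)),.073,TH-q+np.pi)
E
```

```text
t 5.3 tcp [0.4795 0.0056 0.0734] phi 1.394 tilt [ 0.005  0.003 -1.   ] F [ 9.8  6.8 -5.2] op 0.0108
yaw first 0.002 then dx -0.0035 dy -0.0013 dz 0.0004
```

>>> carry_out([
  {"jaw":0.034,"dx":0,"dy":0,"dz":0,"yaw":0},
  {"jaw":0.034,"dx":0,"dy":0,"dz":0,"yaw":0},
  {"jaw":0.034,"dx":0,"dy":0,"dz":0,"yaw":0},
  {"jaw":0.034,"dx":0,"dy":0,"dz":-0.02,"yaw":0},
  {"jaw":0.034,"dx":0,"dy":0,"dz":-0.04,"yaw":0},
  {"jaw":0.034,"dx":0,"dy":0,"dz":-0.05,"yaw":0},
  {"jaw":0.034,"dx":0,"dy":0,"dz":-0.02,"yaw":0},
  {"jaw":0.034,"dx":0,"dy":0,"dz":0,"yaw":0},
])

```text
t: 6.3
tool_pos: [0.4785, 0.0039, 0.2045]
orientation: [2.404, 2.018, 0.004]
force: [0.1, -0.2, -0.3]
opening: 0.034
gripper_force: 0.0
```

```bash
python3 - <<'E'
from h import *
q=.87;r=.016
goal(bw(-.046+r*np.cos(q),-.066-r*np.sin(q)),.073,TH-q)
im=read_camera("scene");cv2.imwrite("pics/s4.png",cv2.resize(im[210:300,305:425,::-1],None,fx=6,fy=6,interpolation=cv2.INTER_CUBIC))
for q in (1.7,1.885,2.07):
  w=bw(-.046+.0285*np.cos(q),.066-.0285*np.sin(q));p=proj("scene",[*w,.086]);print(q,(p-[305,210]+.5)*6-.5)
E
```

```text
t 6.3 tcp [0.4785 0.0039 0.2045] phi 1.397 tilt [ 0.004 -0.    -1.   ] F [ 0.1 -0.2 -0.3] op 0.034
yaw first 2.131 then dx 0.1088 dy 0.0732 dz 0.1315
1.7 [231.44681075 189.41919332]
1.885 [222.78312803 195.30989623]
2.07 [212.46017376 200.11596966]
```

View pics/s4.png

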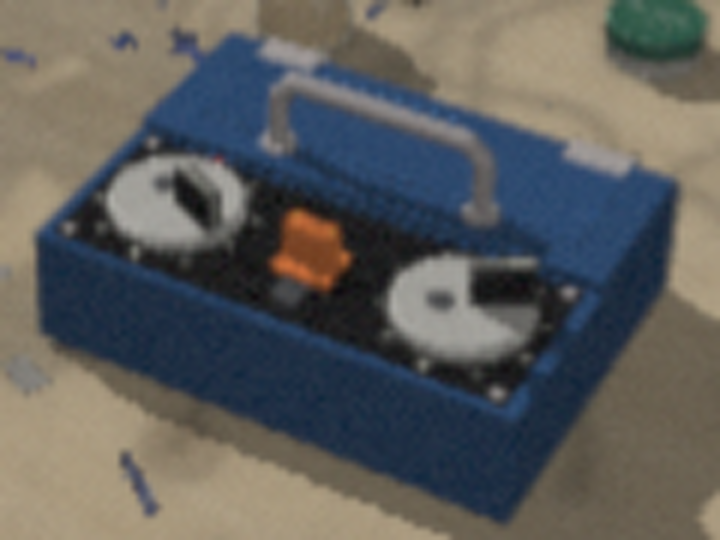

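The left fin's top edge runs from about crop (178,172) to (218,197), so it points at the box's right-front, near mark 3. Next, its angle relative to the dial centre measured in the same view.

```bash
python3 - <<'E'
from h import *
c,s=np.cos(TH),np.sin(TH);R=np.array([[c,-s],[s,c]])
for y0,hub in((.066,(176,202)),(-.066,(463,308))):
    h=onz("scene",S(*hub),.068)[:2];print(h,bw(-.046,y0))
    for t in [(218,197),(216,200),(222,194)] if y0>0 else [(537,262)]:
        d=R.T@(onz("scene",S(*t),.086)[:2]-h);print(t,np.hypot(*d),np.arctan2(-d[1],d[0]))
a=onz("scene",S(178,172),.086);b=onz("scene",S(218,197),.086);d=R.T@(b-a)[:2];print("edge",np.hypot(*d),np.arctan2(-d[1],d[0]))
E
```

```text
[0.47778335 0.01640238] [0.4804764  0.01815384]
(218, 197) 0.025815325776551216 1.8794632338309796
(216, 200) 0.02677432584968493 1.9514198885126002
(222, 194) 0.0255955160569537 1.780184780077707
[ 0.49528064 -0.11420295] [ 0.49837311 -0.1126273 ]
(537, 262) 0.029337559030170903 0.8127301983428147
edge 0.02322762109091643 1.8322208666504887
```

>>> carry_out([
  {"jaw":0.034,"dx":-0.0303,"dy":0.013,"dz":0,"yaw":0},
  {"jaw":0.034,"dx":-0.0303,"dy":0.013,"dz":0,"yaw":0},
  {"jaw":0.034,"dx":-0.0303,"dy":0.013,"dz":0,"yaw":0},
  {"jaw":0.034,"dx":-0.0303,"dy":0.013,"dz":0,"yaw":0},
  {"jaw":0.034,"dx":0,"dy":0,"dz":0,"yaw":0.178},
  {"jaw":0.034,"dx":0,"dy":0,"dz":0,"yaw":0.178},
  {"jaw":0.034,"dx":0,"dy":0,"dz":0,"yaw":0.178},
  {"jaw":0.034,"dx":0,"dy":0,"dz":0,"yaw":0.178},
])

```text
t: 7.35
tool_pos: [0.5063, -0.1239, 0.2]
orientation: [-2.96, -1.045, 0.005]
force: [-0.8, 0.7, -0.4]
opening: 0.0338
gripper_force: 0.0
```

>>> carry_out([
  {"jaw":0.034,"dx":0,"dy":0,"dz":0.01,"yaw":0.178},
  {"jaw":0.034,"dx":0,"dy":0,"dz":0.01,"yaw":0.178},
  {"jaw":0.034,"dx":0,"dy":0,"dz":0.01,"yaw":0.178},
  {"jaw":0.034,"dx":0,"dy":0,"dz":0.01,"yaw":0.178},
  {"jaw":0.034,"dx":0,"dy":0,"dz":0.01,"yaw":0.178},
  {"jaw":0.034,"dx":0,"dy":0,"dz":0.01,"yaw":0.178},
  {"jaw":0.034,"dx":0,"dy":0,"dz":0.01,"yaw":0.178},
  {"jaw":0.034,"dx":0,"dy":0,"dz":0.01,"yaw":0.178},
])

```text
t: 8.35
tool_pos: [0.5059, -0.1238, 0.1198]
orientation: [2.926, -1.144, -0.006]
force: [-0.5, -0.0, 0.4]
opening: 0.0338
gripper_force: 0.0
```

```bash
sed -i 's/BX=np.array(\[.535,-.041\])/BX=np.array([.5335,-.042])/' h.py; python3 - <<'E'
from h import *
q=.85;r=.016
goal(bw(-.046+r*np.cos(q),-.066-r*np.sin(q)),.073,TH-q)
E
```

```text
t 8.35 tcp [ 0.5059 -0.1238  0.1198] phi -0.745 tilt [-0.004  0.001 -1.   ] F [-0.5 -0.   0.4] op 0.0338
yaw first -0.031 then dx 0.0025 dy -0.0018 dz 0.0468
```

>>> carry_out([
  {"jaw":0.034,"dx":0.0025,"dy":-0.0018,"dz":0.02,"yaw":-0.03},
  {"jaw":0.034,"dx":0,"dy":0,"dz":0.016,"yaw":0},
  {"jaw":0.034,"dx":0,"dy":0,"dz":0.011,"yaw":0},
  {"jaw":0.034,"dx":0,"dy":0,"dz":0,"yaw":0},
  {"jaw":0.0,"dx":0,"dy":0,"dz":0,"yaw":0},
  {"jaw":0.0,"dx":0,"dy":0,"dz":0,"yaw":0},
  {"jaw":0.0,"dx":0,"dy":0,"dz":0,"yaw":0},
  {"jaw":0.0,"dx":0,"dy":0,"dz":0,"yaw":0},
])

```text
t: 9.35
tool_pos: [0.5116, -0.1245, 0.0764]
orientation: [-2.945, 1.091, -0.003]
force: [1.9, 2.4, 0.2]
opening: 0.011
gripper_force: 7.7
```

```bash
python3 - <<'E'
from h import *
q=.85;r=.016
goal(bw(-.046+r*np.cos(q),-.066-r*np.sin(q)),.073,TH-q)
E
```

```text
t 9.35 tcp [ 0.5116 -0.1245  0.0764] phi -0.709 tilt [ 0.002  0.    -1.   ] F [1.9 2.4 0.2] op 0.011
yaw first 0.005 then dx -0.0022 dy 0.0014 dz 0.0034
```

>>> carry_out([
  {"jaw":0,"dx":-0.0002,"dy":-0.003,"dz":0,"yaw":-0.171},
  {"jaw":0,"dx":-0.0002,"dy":-0.003,"dz":0,"yaw":-0.171},
  {"jaw":0,"dx":-0.0002,"dy":-0.003,"dz":0,"yaw":-0.171},
  {"jaw":0,"dx":-0.0002,"dy":-0.003,"dz":0,"yaw":-0.171},
  {"jaw":0,"dx":-0.0002,"dy":-0.003,"dz":0,"yaw":-0.171},
  {"jaw":0,"dx":-0.0002,"dy":-0.003,"dz":0,"yaw":-0.171},
  {"jaw":0,"dx":-0.0002,"dy":-0.003,"dz":0,"yaw":-0.171},
  {"jaw":0,"dx":-0.0002,"dy":-0.003,"dz":0,"yaw":-0.171},
])

```text
t: 10.35
tool_pos: [0.5133, -0.1025, 0.0765]
orientation: [2.968, 1.024, 0.005]
force: [6.4, -0.3, -2.1]
opening: 0.0089
gripper_force: 8.0
```

```bash
python3 - <<'E'
from h import *
q=.845-8*.171;r=.018
goal(bw(-.046+r*np.cos(q),-.066-r*np.sin(q)),.075,TH-q)
q=-1.885
goal(bw(-.046+r*np.cos(q),-.066-r*np.sin(q)),.075,TH-q)
E
```

```text
t 10.35 tcp [ 0.5133 -0.1025  0.0765] phi 0.665 tilt [ 0.004 -0.001 -1.   ] F [ 6.4 -0.3 -2.1] op 0.0089
yaw first 0.006 then dx -0.0018 dy -0.0012 dz 0.0015
t 10.35 tcp [ 0.5133 -0.1025  0.0765] phi 0.665 tilt [ 0.004 -0.001 -1.   ] F [ 6.4 -0.3 -2.1] op 0.0089
yaw first -1.356 then dx 0.0151 dy -0.0196 dz 0.0015
```

>>> carry_out([
  {"jaw":0,"dx":-0.0002,"dy":-0.003,"dz":0,"yaw":-0.17},
  {"jaw":0,"dx":-0.0002,"dy":-0.003,"dz":0,"yaw":-0.17},
  {"jaw":0,"dx":-0.0002,"dy":-0.003,"dz":0,"yaw":-0.17},
  {"jaw":0,"dx":-0.0002,"dy":-0.003,"dz":0,"yaw":-0.17},
  {"jaw":0,"dx":-0.0002,"dy":-0.003,"dz":0,"yaw":-0.17},
  {"jaw":0,"dx":-0.0002,"dy":-0.003,"dz":0,"yaw":-0.17},
  {"jaw":0,"dx":-0.0002,"dy":-0.003,"dz":0,"yaw":-0.17},
  {"jaw":0,"dx":-0.0002,"dy":-0.003,"dz":0,"yaw":-0.17},
])

```text
t: 11.35
tool_pos: [0.4925, -0.0982, 0.0766]
orientation: [1.662, 2.659, 0.002]
force: [12.8, -4.4, -8.1]
opening: 0.0098
gripper_force: 7.8
```

>>> carry_out([
  {"jaw":0.0,"dx":0,"dy":0,"dz":0,"yaw":0},
])

```text
t: 11.48
tool_pos: [0.4923, -0.0983, 0.0766]
orientation: [1.666, 2.656, 0.001]
force: [10.6, -4.9, -6.1]
opening: 0.0101
gripper_force: 8.0
```

```bash
python3 - <<'E'
from h import *
r=.018
q=-1.885
goal(bw(-.046+r*np.cos(q),-.066-r*np.sin(q)),.075,TH-q)
E
```

```text
t 11.475 tcp [ 0.4923 -0.0983  0.0766] phi 2.021 tilt [ 0.005 -0.003 -1.   ] F [10.6 -4.9 -6.1] op 0.0101
yaw first 0.0 then dx 0.0022 dy -0.0026 dz 0.0016
```

>>> carry_out([
  {"jaw":0.034,"dx":0,"dy":0,"dz":0,"yaw":0},
  {"jaw":0.034,"dx":0,"dy":0,"dz":0,"yaw":0},
  {"jaw":0.034,"dx":0,"dy":0,"dz":0,"yaw":0},
  {"jaw":0.034,"dx":0,"dy":0,"dz":-0.02,"yaw":0},
  {"jaw":0.034,"dx":0,"dy":0,"dz":-0.04,"yaw":0},
  {"jaw":0.034,"dx":0,"dy":0,"dz":-0.05,"yaw":0},
  {"jaw":0.034,"dx":0,"dy":0,"dz":-0.02,"yaw":0},
  {"jaw":0.034,"dx":0,"dy":0,"dz":0,"yaw":0},
])

```text
t: 12.48
tool_pos: [0.4911, -0.0972, 0.2076]
orientation: [1.67, 2.656, 0.001]
force: [0.3, -0.9, -0.1]
opening: 0.0341
gripper_force: 0.0
```

```bash
python3 - <<'E'
from h import *
goal(bw(-.022,0),.068,TH+np.pi)
goal(bw(-.022,0),.068,TH)
im=read_camera("scene");cv2.imwrite("pics/s5.png",cv2.resize(im[210:300,305:425,::-1],None,fx=6,fy=6,interpolation=cv2.INTER_CUBIC))
E
```

```text
t 12.475 tcp [ 0.4911 -0.0972  0.2076] phi 2.019 tilt [ 0.004 -0.001 -1.   ] F [ 0.3 -0.9 -0.1] op 0.0341
yaw first -1.259 then dx -0.0275 dy 0.0490 dz 0.1396
t 12.475 tcp [ 0.4911 -0.0972  0.2076] phi 2.019 tilt [ 0.004 -0.001 -1.   ] F [ 0.3 -0.9 -0.1] op 0.0341
yaw first 1.883 then dx 0.0275 dy -0.0490 dz 0.1396
```

View pics/s5.png

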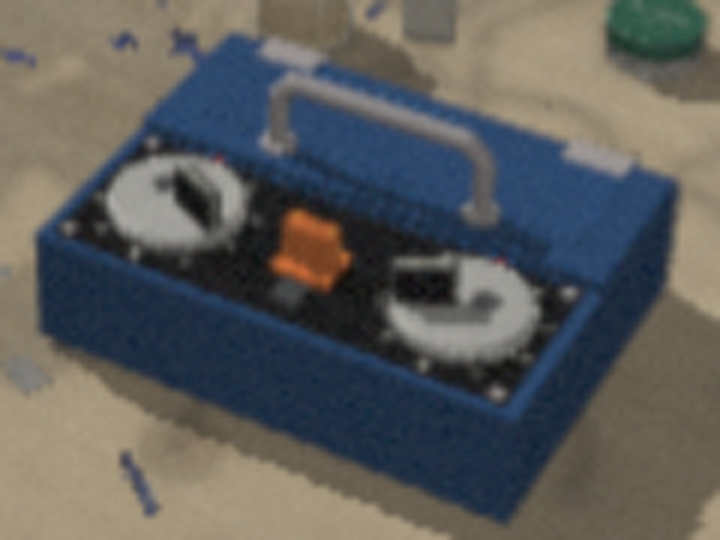

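The right fin points at the box's left, with its tip near crop (394,261) and its top edge running to about (457,261).

```bash
python3 - <<'E'
from h import *
c,s=np.cos(TH),np.sin(TH);R=np.array([[c,-s],[s,c]])
h=onz("scene",S(463,308),.068)[:2]
for t in [(394,260),(394,264)]:
    d=R.T@(onz("scene",S(*t),.086)[:2]-h);print(t,np.hypot(*d),np.arctan2(-d[1],d[0]))
for dh in ((0,0),(.003,.0015)):
 for q in (-1.7,-1.885,-2.07):
  o=np.array([np.cos(q),-np.sin(q)]);
  A=[(proj("scene",[*(h+dh+R@(o*r)),.086])-[305,210]+.5)*6-.5 for r in (.003,.0285)];print(q,np.round(A,0))
E
```

```text
(394, 260) 0.02856064905842555 -1.818233455651823
(394, 264) 0.028145627294082938 -1.9029473337078113
-1.7 [[458. 271.]
 [396. 255.]]
-1.885 [[458. 272.]
 [393. 263.]]
-2.07 [[458. 273.]
 [393. 272.]]
-1.7 [[459. 266.]
 [398. 249.]]
-1.885 [[459. 267.]
 [394. 258.]]
-2.07 [[459. 267.]
 [394. 266.]]
```

>>> carry_out([
  {"jaw":0,"dx":0,"dy":0,"dz":0,"yaw":-0.18},
  {"jaw":0,"dx":0,"dy":0,"dz":0,"yaw":-0.18},
  {"jaw":0,"dx":0,"dy":0,"dz":0,"yaw":-0.18},
  {"jaw":0,"dx":0,"dy":0,"dz":0,"yaw":-0.18},
  {"jaw":0,"dx":0,"dy":0,"dz":0,"yaw":-0.18},
  {"jaw":0,"dx":0,"dy":0,"dz":0,"yaw":-0.18},
  {"jaw":0,"dx":0,"dy":0,"dz":0,"yaw":-0.179},
  {"jaw":0,"dx":-0.0275,"dy":0.049,"dz":0.02,"yaw":0},
])

```text
t: 13.52
tool_pos: [0.5105, -0.0467, 0.1848]
orientation: [-0.213, 3.134, -0.002]
force: [2.1, 0.1, -0.1]
opening: 0.0006
gripper_force: 0.0
```

>>> carry_out([
  {"jaw":0,"dx":0,"dy":0,"dz":0.03,"yaw":0},
  {"jaw":0,"dx":0,"dy":0,"dz":0.03,"yaw":0},
  {"jaw":0,"dx":0,"dy":0,"dz":0.02,"yaw":0},
  {"jaw":0,"dx":0,"dy":0,"dz":0,"yaw":0},
])

```text
t: 14.02
tool_pos: [0.5075, -0.044, 0.1017]
orientation: [0.214, -3.127, -0.003]
force: [-0.2, 0.0, 0.8]
opening: 0.0002
gripper_force: 0.0
```

```bash
python3 - <<'E'
from h import *
goal(bw(-.022,0),.070,TH+np.pi)
E
```

```text
t 14.025 tcp [ 0.5075 -0.044   0.1017] phi -3.005 tilt [-0.007  0.001 -1.   ] F [-0.2  0.   0.8] op 0.0002
yaw first 0.0 then dx -0.0040 dy -0.0015 dz 0.0317
```

>>> carry_out([
  {"jaw":0,"dx":-0.004,"dy":0,"dz":0.014,"yaw":0},
  {"jaw":0,"dx":0,"dy":0,"dz":0.012,"yaw":0},
  {"jaw":0,"dx":0,"dy":0,"dz":0.007,"yaw":0},
  {"jaw":0,"dx":0.004,"dy":0,"dz":0,"yaw":0},
  {"jaw":0,"dx":0.004,"dy":0,"dz":0,"yaw":0},
  {"jaw":0,"dx":0.004,"dy":0,"dz":0,"yaw":0},
  {"jaw":0,"dx":0.003,"dy":0,"dz":0,"yaw":0},
  {"jaw":0,"dx":0.003,"dy":0,"dz":0,"yaw":0},
])

```text
t: 15.02
tool_pos: [0.498, -0.0465, 0.0733]
orientation: [-0.213, 3.131, -0.0]
force: [3.1, 0.2, -0.4]
opening: 0.0003
gripper_force: 1.3
```

>>> carry_out([
  {"jaw":0,"dx":0.003,"dy":0,"dz":0,"yaw":0},
  {"jaw":0,"dx":0.003,"dy":0,"dz":0,"yaw":0},
  {"jaw":0,"dx":0,"dy":0,"dz":0,"yaw":0},
])

```text
t: 15.4
tool_pos: [0.4906, -0.0475, 0.0728]
orientation: [0.214, -3.134, 0.0]
force: [0.8, 0.4, 1.3]
opening: 0.0002
gripper_force: 0.7
```

```bash
python3 - <<'E'
from h import *
goal(bw(-.022,0),.070,TH+np.pi)
E
```

```text
t 15.4 tcp [ 0.4906 -0.0475  0.0728] phi -3.005 tilt [-0. -0. -1.] F [0.8 0.4 1.3] op 0.0002
yaw first 0.0 then dx -0.0213 dy -0.0004 dz 0.0028
```

>>> carry_out([
  {"jaw":0,"dx":0.003,"dy":0,"dz":0,"yaw":0},
  {"jaw":0,"dx":0.003,"dy":0,"dz":0,"yaw":0},
  {"jaw":0,"dx":0.002,"dy":0,"dz":0,"yaw":0},
  {"jaw":0,"dx":0,"dy":0,"dz":0,"yaw":0},
])

```text
t: 15.9
tool_pos: [0.4879, -0.0478, 0.0732]
orientation: [-0.213, 3.123, 0.0]
force: [30.2, 3.4, -21.2]
opening: 0.0005
gripper_force: 14.8
```

>>> carry_out([
  {"jaw":0,"dx":0.002,"dy":0,"dz":0,"yaw":0},
  {"jaw":0,"dx":0.001,"dy":0,"dz":0,"yaw":0},
  {"jaw":0,"dx":0,"dy":0,"dz":0,"yaw":0},
])

```text
t: 16.27
tool_pos: [0.4876, -0.0479, 0.0734]
orientation: [-0.212, 3.117, 0.0]
force: [44.4, 6.3, -33.6]
opening: 0.0007
gripper_force: 22.0
```

```bash
python3 - <<'E'
from h import *
goal(bw(-.022,0),.070,TH+np.pi)
E
```

```text
t 16.275 tcp [ 0.4876 -0.0479  0.0734] phi -3.006 tilt [ 0.018  0.001 -1.   ] F [ 44.4   6.3 -33.6] op 0.0007
yaw first -0.0 then dx -0.0242 dy -0.0004 dz 0.0034
```

>>> carry_out([
  {"jaw":0,"dx":-0.01,"dy":0,"dz":0,"yaw":0},
  {"jaw":0,"dx":-0.01,"dy":0,"dz":-0.01,"yaw":0},
  {"jaw":0,"dx":0,"dy":0,"dz":-0.04,"yaw":0},
  {"jaw":0,"dx":0,"dy":0,"dz":-0.05,"yaw":0},
  {"jaw":0,"dx":0,"dy":0,"dz":-0.03,"yaw":0},
  {"jaw":0,"dx":0,"dy":0,"dz":0,"yaw":0},
])

```text
t: 17.02
tool_pos: [0.5014, -0.0466, 0.2063]
orientation: [-0.213, 3.129, -0.003]
force: [0.7, -0.1, -0.8]
opening: 0.0005
gripper_force: 0.0
```

```bash
python3 - <<'E'
from h import *
goal(bw(-.01,0),.088,TH+np.pi)
im=read_camera("scene")
def cen(im):
    h=cv2.cvtColor(im,cv2.COLOR_RGB2HSV);m=cv2.inRange(h,(5,150,120),(20,255,255));m[:235]=0;m[:, :340]=0;m[265:]=0;m[:,375:]=0
    M=cv2.moments(m,True);return np.array([M["m10"],M["m01"]])/M["m00"],M["m00"]
a,b=cen(cv2.imread("pics/scene0.png")[:,:,::-1].copy()),cen(im);print(a,b)
c,s=np.cos(TH),np.sin(TH);R=np.array([[c,-s],[s,c]])
print(R.T@(onz("scene",b[0],.073)-onz("scene",a[0],.073))[:2])
cv2.imwrite("pics/s6.png",im[:,:,::-1])
E
```

```text
t 17.025 tcp [ 0.5014 -0.0466  0.2063] phi -3.005 tilt [ 0.005 -0.001 -1.   ] F [ 0.7 -0.1 -0.8] op 0.0005
yaw first 0.0 then dx -0.0225 dy 0.0002 dz 0.1183
(array([356.42857143, 250.98571429]), 70.0) (array([353.50537634, 254.43010753]), 93.0)
[-1.49168636e-02  1.80742807e-05]
```

The tab moved 14.9 mm forward, so the slide is drawn. Now lower the finger in front of the handle.

>>> carry_out([
  {"jaw":0,"dx":-0.0215,"dy":0,"dz":0.03,"yaw":0},
  {"jaw":0,"dx":0,"dy":0,"dz":0.04,"yaw":0},
  {"jaw":0,"dx":0,"dy":0,"dz":0.032,"yaw":0},
  {"jaw":0,"dx":0,"dy":0,"dz":0.018,"yaw":0},
  {"jaw":0,"dx":0,"dy":0,"dz":0,"yaw":0},
  {"jaw":0,"dx":-0.005,"dy":0,"dz":0,"yaw":0},
  {"jaw":0,"dx":-0.004,"dy":0,"dz":0,"yaw":0},
  {"jaw":0,"dx":0,"dy":0,"dz":0,"yaw":0},
])

```text
t: 18.08
tool_pos: [0.5311, -0.0421, 0.0838]
orientation: [-0.214, 3.132, -0.001]
force: [0.1, -0.4, -0.2]
opening: 0.0005
gripper_force: 0.0
```

```bash
python3 - <<'E'
from h import *
goal(bw(-.003,0),.088,TH+np.pi)
E
```

```text
t 18.075 tcp [ 0.5311 -0.0421  0.0838] phi -3.005 tilt [ 0.002 -0.    -1.   ] F [ 0.1 -0.4 -0.2] op 0.0005
yaw first 0.0 then dx 0.0006 dy -0.0003 dz -0.0042
```

>>> carry_out([
  {"jaw":0,"dx":-0.005,"dy":0,"dz":-0.003,"yaw":0},
  {"jaw":0,"dx":-0.004,"dy":0,"dz":-0.005,"yaw":0},
  {"jaw":0,"dx":-0.004,"dy":0,"dz":-0.005,"yaw":0},
  {"jaw":0,"dx":-0.004,"dy":0,"dz":-0.005,"yaw":0},
  {"jaw":0,"dx":-0.003,"dy":0,"dz":-0.003,"yaw":0},
])

```text
t: 18.7
tool_pos: [0.5484, -0.0395, 0.1043]
orientation: [0.213, -3.131, 0.0]
force: [-12.2, -1.0, 9.1]
opening: 0.0005
gripper_force: 5.8
```

```bash
cat >> h.py <<'E'
def lid():
    s=read_state();c,n=np.cos(TH),np.sin(TH);d=np.array(s["tool_pos"][:2])-BX
    x=c*d[0]+n*d[1]+.012-.0795  # bar relative to hinge
    a=2.62-np.arccos(np.clip(x/.0762,-1,1))
    z=.062+.0762*np.sin(2.62-a)
    print("t",s["t"],"est lid",a,"bar z",z,"tip z",s["tool_pos"][2],"F",np.round(s["force"],1))
E
python3 -c "
from h import *
lid()"
```

```text
t 18.7 est lid 0.2900418806563958 bar z 0.11727648699291007 tip z 0.1042866849505602 F [-12.2  -1.    9.1]
```

>>> carry_out([
  {"jaw":0,"dx":-0.004,"dy":0,"dz":-0.006,"yaw":0},
  {"jaw":0,"dx":-0.005,"dy":0,"dz":-0.004,"yaw":0},
  {"jaw":0,"dx":-0.005,"dy":0,"dz":-0.003,"yaw":0},
  {"jaw":0,"dx":-0.005,"dy":0,"dz":-0.003,"yaw":0},
])

```text
t: 19.2
tool_pos: [0.5691, -0.0367, 0.12]
orientation: [-0.214, 3.134, -0.0]
force: [-2.4, -1.2, 0.8]
opening: 0.0004
gripper_force: 0.9
```

```bash
python3 -c "
from h import *
lid();cv2.imwrite('pics/s7.png',read_camera('scene')[150:300,280:460,::-1].repeat(4,0).repeat(4,1))"
```

```text
t 19.2 est lid 0.6228996027799623 bar z 0.13138012004923463 tip z 0.11998222007988997 F [-2.4 -1.2  0.8]
```

View pics/s7.png

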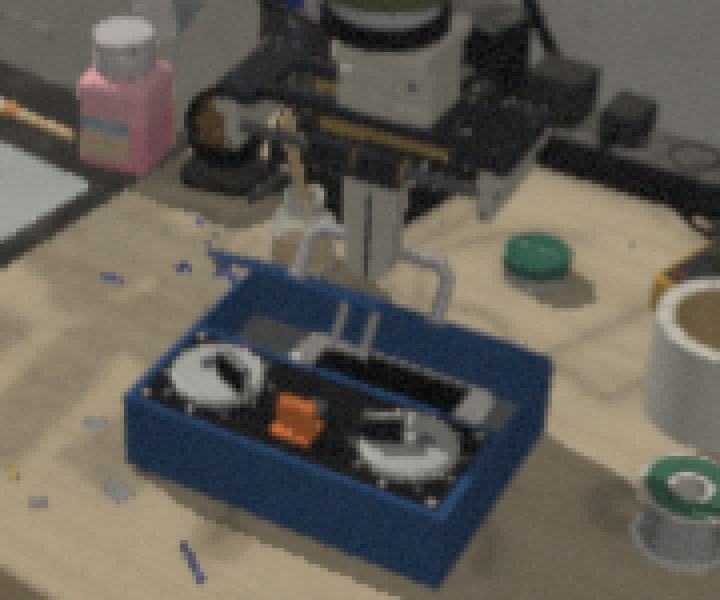

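The lid is lifting: its front edge is near crop (380,290), with the finger against the bar at about (370,270). Continue along the arc.

>>> carry_out([
  {"jaw":0,"dx":-0.006,"dy":0,"dz":-0.003,"yaw":0},
  {"jaw":0,"dx":-0.006,"dy":0,"dz":-0.002,"yaw":0},
  {"jaw":0,"dx":-0.006,"dy":0,"dz":-0.001,"yaw":0},
  {"jaw":0,"dx":-0.006,"dy":0,"dz":-0.001,"yaw":0},
  {"jaw":0,"dx":-0.006,"dy":0,"dz":0,"yaw":0},
  {"jaw":0,"dx":-0.006,"dy":0,"dz":0,"yaw":0},
  {"jaw":0,"dx":-0.006,"dy":0,"dz":0.001,"yaw":0},
])

```text
t: 20.12
tool_pos: [0.6106, -0.0309, 0.1256]
orientation: [-0.214, 3.134, 0.0]
force: [-0.2, -0.1, -0.0]
opening: 0.0005
gripper_force: 0.3
```

```bash
python3 -c "
from h import *
lid()"
```

```text
t 20.125 est lid 1.1862923280931237 bar z 0.1374850959666803 tip z 0.1255750903701777 F [-0.2 -0.1 -0. ]
```

>>> carry_out([
  {"jaw":0,"dx":-0.006,"dy":0,"dz":0.001,"yaw":0},
  {"jaw":0,"dx":-0.005,"dy":0,"dz":0.001,"yaw":0},
  {"jaw":0,"dx":-0.005,"dy":0,"dz":0.002,"yaw":0},
  {"jaw":0,"dx":-0.005,"dy":0,"dz":0.002,"yaw":0},
  {"jaw":0,"dx":-0.005,"dy":0,"dz":0.002,"yaw":0},
  {"jaw":0,"dx":-0.004,"dy":0,"dz":0.002,"yaw":0},
  {"jaw":0,"dx":-0.004,"dy":0,"dz":0.002,"yaw":0},
  {"jaw":0,"dx":0,"dy":0,"dz":0,"yaw":0},
])

```text
t: 21.12
tool_pos: [0.6439, -0.0263, 0.1133]
orientation: [0.214, -3.134, -0.0]
force: [0.1, -0.0, 0.4]
opening: 0.0005
gripper_force: 0.0
```

```bash
python3 -c "
from h import *
lid()"
```

```text
t 21.125 est lid 1.6651574446228499 bar z 0.12419617651686986 tip z 0.1133177284320072 F [ 0.1 -0.   0.4]
```

>>> carry_out([
  {"jaw":0,"dx":0,"dy":0,"dz":-0.01,"yaw":0},
  {"jaw":0,"dx":0,"dy":0,"dz":-0.01,"yaw":0},
  {"jaw":0,"dx":0,"dy":0,"dz":-0.01,"yaw":0},
])

```text
t: 21.5
tool_pos: [0.6442, -0.0264, 0.1451]
orientation: [-0.214, 3.133, -0.0]
force: [0.4, 0.3, -0.7]
opening: 0.0006
gripper_force: 0.0
```

>>> carry_out([
  {"jaw":0,"dx":0,"dy":0,"dz":-0.02,"yaw":0},
  {"jaw":0,"dx":0,"dy":0,"dz":-0.03,"yaw":0},
  {"jaw":0,"dx":0,"dy":0,"dz":-0.03,"yaw":0},
  {"jaw":0,"dx":0,"dy":0,"dz":-0.03,"yaw":0},
  {"jaw":0,"dx":0,"dy":0,"dz":0,"yaw":0},
  {"jaw":0,"dx":0,"dy":0,"dz":0,"yaw":0},
  {"jaw":0,"dx":0,"dy":0,"dz":0,"yaw":0},
  {"jaw":0,"dx":0,"dy":0,"dz":0,"yaw":0},
])

```text
t: 22.5
tool_pos: [0.6433, -0.0263, 0.2523]
orientation: [0.214, -3.132, -0.001]
force: [-0.6, -0.2, -1.1]
opening: 0.0006
gripper_force: 0.0
```

```bash
python3 - <<'E'
from h import *
im=read_camera("scene");h=cv2.cvtColor(im,cv2.COLOR_RGB2HSV)
m=cv2.inRange(h,(105,130,40),(120,255,255))
n,l,st,ce=cv2.connectedComponentsWithStats(m)
for i in range(1,n):
    if st[i,4]>150: print(st[i],ce[i].round())
for a in (0,1.2,1.5,1.8): # lid front edge ends at radius ~.085
    for y in (.105,-.105): print(a,y,proj("scene",[*bw(.0795-.085*np.cos(a),y),.062+.085*np.sin(a)]).round())
cv2.imwrite("pics/s8.png",im[:,:,::-1])
m0=m[170:290:4,300:430:2];print("\n".join("".join("#" if v else "." for v in r) for r in m0))
E
```

```text
[180 120  19  37 496] [189. 138.]
[ 312  189  110  107 3855] [373. 239.]
0 0.105 [329. 232.]
0 -0.105 [404. 258.]
1.2 0.105 [339. 197.]
1.2 -0.105 [415. 220.]
1.5 0.105 [344. 190.]
1.5 -0.105 [419. 213.]
1.8 0.105 [349. 187.]
1.8 -0.105 [423. 209.]
.................................................................
.................................................................
.................................................................
.................................................................
.................................................................
.........................#.......................................
.......................##########................................
........................#######...####...........................
.......................#######..######...#.##....................
.......................########.#####.......########.............
.......................#########.####.###..#######.########......
.......................#.########.#.##########.#.############....
......................##.....###.##################.#.#####
[... 428 characters left out ...]
.........####..............######.......
......####..............................###............###.......
......####.###.........................................###.......
.......#.##########..................................##.#........
.......####...###.#######.........................##.###.........
.........#.#############.######..................#####...........
..............#########.##.#.######.............##..#............
..................#.####.###.###..######......###................
.......................###.####################...#..............
............................###.#############..##................
.................................####.##########.................
```

The blue lid's top edge matches the 1.8 rad prediction ((350,189) and (421,210)), and the finger is clear at z = 0.25. Hand in.

```bash
python3 -c "
from plant import *
print(close_job())"
```

```text
the job is handed in; nothing more can be done
None
```

The job is handed in at about 22.5 s of the 59 s allowed: left dial on 3, right dial on 7, slide fully drawn and lid leaning back on its stop by camera check, arm clear; the judge's result was not shown.

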